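# Load the food printer's carriers with macarons

## Robot

A 6-joint arm with a two-finger parallel gripper is mounted at the origin on the work surface. World frame = base frame: x ahead of the robot, y to its left, z up, the work surface at z = 0. Lengths are in mm, angles in rad, forces in N, time in s.
With the tool pointing down it reaches from about 250 to 775 mm from the base axis. Payload 4 kg.
Tool frame: the origin (TCP) lies midway between the tips of the shut fingers; the grasp point (between the pads) lies 19 mm behind it (robot.tcp_to_grasp is the distance from the TCP to the grasp point, in mm); z points along the fingers, y is the line along which they close (so a half turn about z gives the same grasp; the last joint's range is limited). The gripper opens to 85 mm and grips with 20 to 120 N. Pads are 22 mm wide; open, the fingers measure 114 mm over their backs; the gripper's body (76 mm by 85 mm) begins 54 mm behind the grasp point. The pads swing forward as they close: fully open they stand 13 mm farther back than shut.
Start: joints at [-1.308, 0.087, 1.371, -0, 1.684, -0.103], TCP at [196.731, -513.629, 231.341] pointing down, gripper open.
Joint ranges: [-3.1, 3.1], [-0.76, 2.03], [0.27, 2.55], [-1.08, 4.22], [0.17, 2.65], [-2.57, 2.57]. Speed limits (rad/s): [2.79, 2.79, 3.14, 3.14, 3.14, 3.14].

## Interface

Orientations are given as a 3x3 rotation matrix whose columns are the frame's x, y, z axes.
In Python, from station import state, cams, sign_off, robot gives the robot as it stands. The module is installed in compiled form; this text tells all that it offers.
- The arm moves only by the shell command python3 -m jog 'ROWS' [FORCE]. ROWS is JSON, a list of rows, each an object of numbers: "jaw": the gripper's target within -1 to 1 (fully open at 1, half-way at 0, shut at -1); "tx", "ty", "tz": the shift along the tool's x, y, z in m; "rx", "ry", "rz": the turn, a rotation vector about the tool's x, y, z in rad. In form: [{"jaw": .., "tx": .., "ty": .., "tz": .., "rx": .., "ry": .., "rz": ..}, ...]. A call has 1 to 10 rows; each row shifts and turns the commanded pose from where the row before left it, along the tool's axes as they then stand; what a row does not reach is not made up. A row lasts 1/8 s, in which the tool goes at most 62.5 mm and 10.7 degrees, less where a joint would pass 70% of its speed; a pose out of reach is approached as far as the arm can. A call is refused whole if a number of a shift passes 0.0625 or a number of a turn 0.188, either way. A call with a gripper value outside its range is refused whole. The fingers move at their own pace and stop on an object; FORCE is the grip in N (left out, the last holds). Time passes only in rows, so rows that do not move let the fingers close. It gives the time, the measured TCP pose, the force, the opening and the grip force at its end, in the units of the state.
- state(): the state, without advancing time (a new reading comes with each control period).
- cams.capture(name): name is "side" or "top" or "wrist"; returns a dict with "img" (420x560x3 uint8, red, green, blue), "fx", "fy", "cx", "cy" (pixels), "camera_from_world" (4x4, takes a point from world to camera coordinates); the wrist camera has in their place "T_tool_cam" (4x4, takes a point from camera to tool coordinates, whose origin is the TCP and whose axes are the flange's). Camera axes: x right, y down, z forward; pixel columns grow to the right and rows downward; lengths in mm; the calibration is good to about 2 mm. A picture is of the moment at which its call begins: read the wrist's pose just before it. There is no depth.
- sign_off(): hands the job in; it is judged then, once.
The state is a dict: "t": time; "qpos": joint angles; "dq": joint speeds; "joint_torque": joint torques, N m; "eef_pos": TCP position; "tcp_rot": TCP orientation; "ft_force": force on the tool from outside, world axes, zero at the start; "torque": the same for the moment, N m; "grip_width": finger opening in mm; "finger_force": force on a finger pad.
Only numpy, scipy, OpenCV 4.12 (cv2) and the standard library are available. Lean on these libraries where they do the work, as an engineer would, in place of code of your own. Each camera call takes 0.05 s, during which the arm holds its last target. There are 200 camera calls.

## Task

Load the red print carriers for the food printer: pick out the four macarons (the filled sandwich biscuits) and put each one, the same way up as it lies now, into the carrier whose seat has its shape and size, so that it lies flat on the floor of the seat. Leave the plain square biscuit and the plain finger biscuit that lie among them where they are.

Things in the scene. Friction and masses are not known exactly. Their poses are not given: they have to be found in the camera images.
- macaron_small: Loose macaron (two pale-brown biscuit shells with a dark filling between), round, the smallest: 32 mm across, 24 mm high, 12 g. Stiff enough to grip firmly. Origin: centre of its flat underside, z up. It belongs in carrier_small, where its underside rests 25 mm above the table.
- macaron_medium: Loose macaron (two pale-brown biscuit shells with a dark filling between), round, the middle one: 48 mm across, 26 mm high, 22 g. Stiff enough to grip firmly. Origin: centre of its flat underside, z up. It belongs in carrier_medium, where its underside rests 25 mm above the table.
- macaron_large: Loose macaron (two pale-brown biscuit shells with a dark filling between), round, the largest: 64 mm across, 30 mm high, 40 g. Stiff enough to grip firmly. Origin: centre of its flat underside, z up. It belongs in carrier_large, where its underside rests 25 mm above the table.
- macaron_long: Loose macaron (two pale-brown biscuit shells with a dark filling between), oblong with round ends: 72 mm long (its x axis), 34 mm wide (its y axis), 25 mm high, 30 g. Stiff enough to grip firmly. Origin: centre of its flat underside, z up. It belongs in carrier_long, where its underside rests 25 mm above the table.
- carrier_small: Square red print carrier, 96 x 96 x 30 mm high, fastened to the table, sides along its x and y; in the middle of its top a round seat 45 mm across, 5 mm deep, white floor. Origin: centre of underside; seat floor 25 mm, rim 30 mm above it. For macaron_small. The fingers do not fit into the seat: hold the macaron with the fingertips over 6 mm above its underside.
- carrier_medium: Square red print carrier, 96 x 96 x 30 mm high, fastened to the table, sides along its x and y; in the middle of its top a round seat 61 mm across, 5 mm deep, white floor. Origin: centre of underside; seat floor 25 mm, rim 30 mm above it. For macaron_medium. The fingers do not fit into the seat: hold the macaron with the fingertips over 6 mm above its underside.
- carrier_large: Square red print carrier, 96 x 96 x 30 mm high, fastened to the table, sides along its x and y; in the middle of its top a round seat 77 mm across, 5 mm deep, white floor. Origin: centre of underside; seat floor 25 mm, rim 30 mm above it. For macaron_large. The fingers do not fit into the seat: hold the macaron with the fingertips over 6 mm above its underside.
- carrier_long: Square red print carrier, 96 x 96 x 30 mm high, fastened to the table, sides along its x and y; in the middle of its top an oblong seat 85 mm along its x and 47 mm along its y axis, 5 mm deep, white floor. Origin: centre of underside; seat floor 25 mm, rim 30 mm above it. For macaron_long, lengthwise, either way round. Fingers do not fit into the seat: hold the macaron over 6 mm above its underside.
- square_biscuit: Loose plain square biscuit without filling, 50 x 50 mm, 12 mm high, 30 g. A plain bystander that must be left where it lies. Origin: centre of the underside, z up, x along one side.
- finger_biscuit: Loose plain finger biscuit without filling, a straight-sided bar 70 mm long, 22 mm wide and 13 mm high, 30 g. A plain bystander that must be left where it lies. Origin: centre of the underside, z up, x along its length.
Mind the look-alikes: they are no part of the job. What is shaped like the macaron_small but turquoise is not meant. Leave any turquoise look-alike of the macaron_large alone.

How it is judged:
By the outcome, as a careful person would: the job done as asked, in the order asked, and still so for the second after the job is handed in, with the robot touching nothing.
It also fails if it takes over 96 s, if anything falls off the work surface, if the arm or the gripper's body presses on something with over 40 N, if the wrist force passes 120 N, or if a joint passes its speed limit or range.

## Working session

There is one attempt and no reset: what is moved stays moved. The work goes in short steps, Python scripts to look and compute and a shell command to move; the robot and the scene stay as the last step left them, time stands still between calls to the robot, and variables do not carry over. Pictures are saved under pics/ and viewed, at most 14 in all, crops included, and the job is handed in when it is done.

```bash
mkdir -p pics; python3 - <<'E'
from station import state,cams,robot
import cv2
s=state();print(s['t'],s['eef_pos'],s['tcp_rot'],s['grip_width'],robot.tcp_to_grasp)
for n in('top','side'):
    c=cams.capture(n);cv2.imwrite(f'pics/{n}0.png',c['img'][:,:,::-1]);print(n,c['fx'],c['cx'],c['cy'],c['camera_from_world'].round(3).tolist())
E
```

```text
0.0 [ 196.60760374 -513.12809114  230.14247065] [[ 9.33826647e-01  3.57725407e-01 -5.72458303e-04]
 [ 3.57725792e-01 -9.33824238e-01  2.13303895e-03]
 [ 2.28466786e-04 -2.19667171e-03 -9.99997561e-01]] 85.53683521163505 18.700000000000003
top 463.32982205241206 280.5200219731417 209.97254292305857 [[0.001, -1.0, -0.006, 17.735], [-0.998, -0.001, -0.07, 487.64], [0.07, 0.006, -0.998, 1240.175], [0.0, 0.0, 0.0, 1.0]]
side 379.7838564608176 280.20011506325596 207.33313787252683 [[-0.913, -0.409, 0.013, 462.283], [-0.262, 0.56, -0.786, 157.586], [0.314, -0.72, -0.618, 668.617], [0.0, 0.0, 0.0, 1.0]]
```

View pics/top0.png

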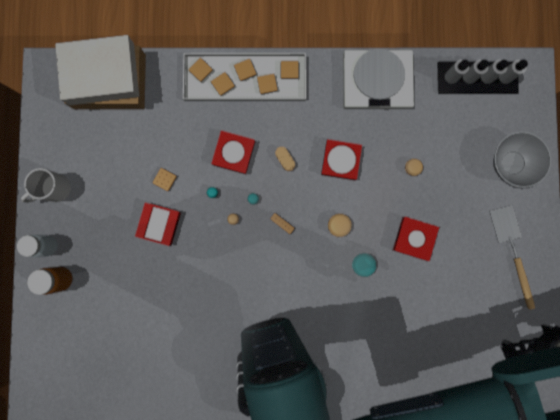

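View pics/side0.png

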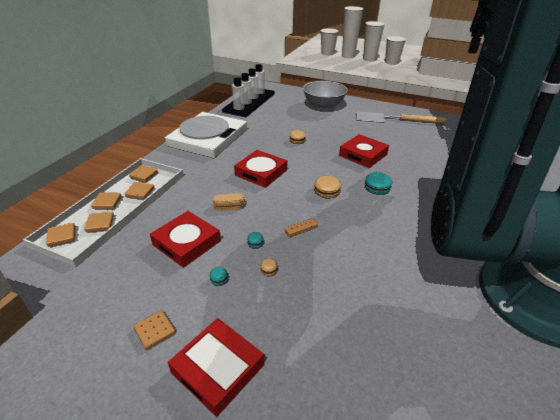

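The top view shows four carriers: medium seat at (233,152), large (342,159), small (417,239) and oblong (158,224). The brown macarons are long (286,158), medium (414,167), large (340,225) and small (233,218). To be left alone are three turquoise ones at (213,193), (253,199) and (364,264), the finger biscuit at (283,224) and the square biscuit at (165,180). The side view agrees. Next I'll measure in both cameras by colour and confirm the identities in an enlarged crop.

```bash
cat > h.py <<'E'
import numpy as np,cv2
from station import state,cams
def w2p(c,P):
    M=c['camera_from_world'];q=M[:3,:3]@np.array(P,float)+M[:3,3]
    return np.array([c['fx']*q[0]/q[2]+c['cx'],c['fy']*q[1]/q[2]+c['cy']])
def p2w(c,u,v,z):
    M=c['camera_from_world'];R=M[:3,:3];o=-R.T@M[:3,3]
    d=R.T@np.array([(u-c['cx'])/c['fx'],(v-c['cy'])/c['fy'],1]);return o+d*(z-o[2])/d[2]
def wristcam():
    s=state();c=cams.capture('wrist');T=np.eye(4);T[:3,:3]=s['tcp_rot'];T[:3,3]=s['eef_pos']
    c['camera_from_world']=np.linalg.inv(T@c['T_tool_cam']);return c
def masks(img):
    h=cv2.cvtColor(img,cv2.COLOR_RGB2HSV)
    return {'brown':cv2.inRange(h,(8,90,70),(25,255,255)),'turq':cv2.inRange(h,(80,120,40),(100,255,255)),
     'red':cv2.inRange(h,(0,170,50),(6,255,255))|cv2.inRange(h,(174,170,50),(180,255,255)),'white':cv2.inRange(h,(0,0,170),(180,50,255))}
E
python3 - <<'E'
from h import *
for n in('top','side'):
    c=cams.capture(n)
    for k,m in masks(c['img']).items():
        cs,_=cv2.findContours(m,cv2.RETR_EXTERNAL,cv2.CHAIN_APPROX_NONE)
        for q in cs:
            if cv2.contourArea(q)<25 : continue
            z={'brown':13,'turq':13,'red':22,'white':25}[k]
            mo=cv2.moments(q);u,v=mo['m10']/mo['m00'],mo['m01']/mo['m00']
            P=p2w(c,u,v,z)
            if not(250<np.hypot(*P[:2])<800 and abs(P[1])<420 and P[0]<660): continue
            W=np.array([p2w(c,*p[0],z)[:2] for p in q],np.float32);r=cv2.minAreaRect(W)
            print(n,k,round(u),round(v),P[:2].round(),'rect c',np.round(r[0]),'size',np.round(r[1]),'ang',round(r[2]))
    if n=='top': cv2.imwrite('pics/top1.png',cv2.resize(c['img'][120:290,120:450,::-1],None,fx=2.4,fy=2.4,interpolation=cv2.INTER_CUBIC))
E
```

```text
top brown 339 225 [ 448. -141.] rect c [ 449. -141.] size [57. 60.] ang 0
top brown 282 223 [452.  13.] rect c [452.  13.] size [67. 20.] ang 51
top brown 233 219 [464. 149.] rect c [465. 149.] size [25. 25.] ang 0
top brown 164 179 [573. 337.] rect c [573. 337.] size [50. 48.] ang 61
top brown 414 167 [ 607. -346.] rect c [ 607. -347.] size [41. 44.] ang 0
top brown 285 158 [629.   6.] rect c [629.   6.] size [70. 31.] ang 33
top turq 368 269 [ 330. -218.] rect c [ 331. -217.] size [32. 48.] ang 53
top turq 252 198 [520.  95.] rect c [521.  96.] size [22. 22.] ang 0
top turq 212 192 [537. 205.] rect c [536. 205.] size [25. 27.] ang 0
top red 416 238 [ 411. -346.] rect c [ 411. -346.] size [99. 93.] ang 73
top red 170 227 [440. 315.] rect c [441. 316.] size [26. 92.] ang 75
top red 144 220 [460. 387.] rect c [460. 387.] size [22. 91.] ang 74
top red 341 159 [ 625. -147.] rect c [ 625. -147.] size [94. 94.] ang 81
top red 233 152 [646. 148.] rect c [646. 148.] size [95. 93.] ang 75
side brown 154 329 [569. 343.] rect c [570. 342.] size [50. 54.] ang 62
side brown 268 267 [464. 149.] r
[... 443 characters left out ...]
 [522.  89.] size [28. 33.] ang 26
side turq 378 182 [ 342. -214.] rect c [ 342. -210.] size [61. 91.] ang 8
side red 217 365 [446. 356.] rect c [448. 352.] size [103. 107.] ang 75
side red 185 238 [641. 156.] rect c [643. 152.] size [110. 120.] ang 74
side red 260 168 [ 622. -136.] rect c [ 624. -140.] size [129. 118.] ang 81
side red 363 150 [ 410. -333.] rect c [ 411. -337.] size [138. 115.] ang 73
side white 217 360 [448. 352.] rect c [450. 351.] size [45. 83.] ang 75
side white 185 233 [648. 148.] rect c [648. 146.] size [57. 53.] ang 25
side white 261 164 [ 628. -149.] rect c [ 629. -151.] size [73. 62.] ang 25
side white 364 146 [ 413. -349.] rect c [ 413. -349.] size [38. 28.] ang 25
```

View pics/top1.png

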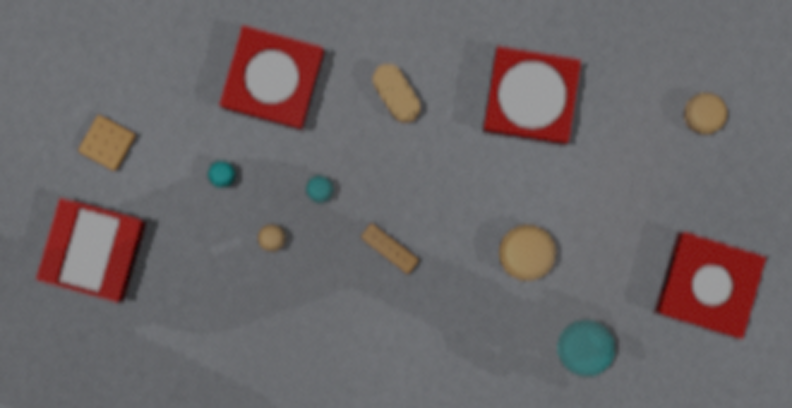

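The crop confirms four tan macarons, told apart by size and shape. The turquoise ones and the two plain biscuits (square with dimples, thin bar) stay. The two cameras agree to about 2 mm. I'll set the tool yaw to 0 and move over the large macaron at (449,-142).

```bash
python3 -m jog '[{"jaw":1,"rz":0.183},{"jaw":1,"rz":0.183},{"jaw":1,"tx":0.0315,"ty":-0.0464},{"jaw":1,"tx":0.0315,"ty":-0.0464},{"jaw":1,"tx":0.0315,"ty":-0.0464},{"jaw":1,"tx":0.0315,"ty":-0.0464},{"jaw":1,"tx":0.0315,"ty":-0.0464},{"jaw":1,"tx":0.0315,"ty":-0.0464},{"jaw":1,"tx":0.0315,"ty":-0.0464},{"jaw":1,"tx":0.0315,"ty":-0.0464}]' 40; python3 -m jog '[{"jaw":1},{"jaw":1}]'
python3 - <<'E'
from h import *
c=wristcam();cv2.imwrite('pics/w0.png',c['img'][:,:,::-1]);print(state()['tcp_rot'].round(3).tolist())
print(np.round(c['T_tool_cam'],2).tolist())
for k,m in masks(c['img']).items():
    for q in cv2.findContours(m,cv2.RETR_EXTERNAL,cv2.CHAIN_APPROX_NONE)[0]:
        if cv2.contourArea(q)>300:
            (u,v),r=cv2.minEnclosingCircle(q);print(k,u,v,r,p2w(c,u,v,15)[:2].round(1),r*2/c['fx']*200)
E
```

```text
[[0.934, 0.358, -0.0], [0.358, -0.934, 0.001], [0.0, -0.001, -1.0]]
[[-0.0, -0.94, -0.33, 85.74], [1.0, -0.0, -0.0, 0.18], [0.0, -0.33, 0.94, -141.89], [0.0, 0.0, 0.0, 1.0]]
brown 444.0 408.0 20.24855613708496 [ -60.5 -888. ] 25.875614330914136
brown 412.0 129.0 65.52108764648438 [ 297.2 -634.3] 83.72934756455808
brown 505.5 191.5 151.27633666992188 [ 272.7 -773.6] 193.3159144071171
white 559.0 357.0 39.000099182128906 [  87.6 -991. ] 49.83819678164212
white 484.5 314.5 29.025949478149414 [ 112.6 -848.8] 37.09223853791869
white 384.2945861816406 231.02252197265625 38.34567642211914 [ 175.3 -662.7] 49.00191043940899
white 197.08041381835938 242.5 232.57901000976562 [  76.7 -449.3] 297.21253820445986
white 279.5 23.0 280.44482421875 [ 341.8 -459.1] 358.38022540752263invalid input
invalid input
```

View pics/w0.png

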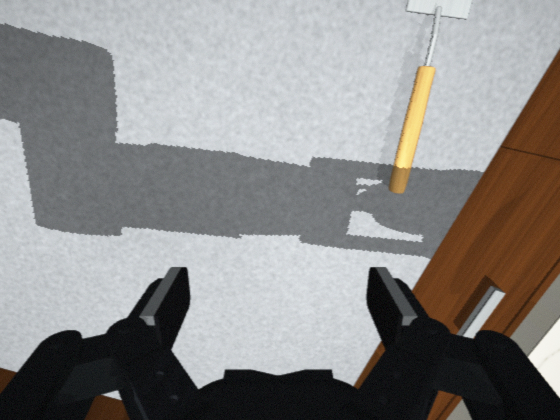

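The picture shows only the spatula and the table edge: the arm did not move because the call was refused. The rows probably need every key.

```bash
python3 -m jog '[{"jaw":1,"tx":0,"ty":0,"tz":0,"rx":0,"ry":0,"rz":0.183},{"jaw":1,"tx":0,"ty":0,"tz":0,"rx":0,"ry":0,"rz":0.183}]' 40
```

```text
t: 0.5
eef_pos: [196.7, -513.5, 231.1]
tcp_rot: [[1.0, -0.006, -0.0], [-0.006, -1.0, 0.0], [-0.0, -0.0, -1.0]]
ft_force: [-0.2, -0.1, -0.5]
grip_width: 85.6
finger_force: 0.0
```

```bash
python3 -m jog '[{"jaw":1,"tx":0.0315,"ty":-0.0464,"tz":0,"rx":0,"ry":0,"rz":0},{"jaw":1,"tx":0.0315,"ty":-0.0464,"tz":0,"rx":0,"ry":0,"rz":0},{"jaw":1,"tx":0.0315,"ty":-0.0464,"tz":0,"rx":0,"ry":0,"rz":0},{"jaw":1,"tx":0.0315,"ty":-0.0464,"tz":0,"rx":0,"ry":0,"rz":0},{"jaw":1,"tx":0.0315,"ty":-0.0464,"tz":0,"rx":0,"ry":0,"rz":0},{"jaw":1,"tx":0.0315,"ty":-0.0464,"tz":0,"rx":0,"ry":0,"rz":0},{"jaw":1,"tx":0.0315,"ty":-0.0464,"tz":0,"rx":0,"ry":0,"rz":0},{"jaw":1,"tx":0.0315,"ty":-0.0464,"tz":0,"rx":0,"ry":0,"rz":0},{"jaw":1,"tx":0,"ty":0,"tz":0,"rx":0,"ry":0,"rz":0},{"jaw":1,"tx":0,"ty":0,"tz":0,"rx":0,"ry":0,"rz":0}]'
cat > wl.py <<'E'
from h import *
import sys
c=wristcam();cv2.imwrite('pics/%s.png'%sys.argv[1],c['img'][:,:,::-1])
for k,m in masks(c['img']).items():
    for q in cv2.findContours(m,cv2.RETR_EXTERNAL,cv2.CHAIN_APPROX_NONE)[0]:
        if cv2.contourArea(q)>800:
            u,v=cv2.minEnclosingCircle(q)[0];W=np.array([p2w(c,*p[0],15)[:2] for p in q],np.float32);r=cv2.minAreaRect(W)
            print(k,round(u),round(v),p2w(c,u,v,15)[:2].round(1),np.round(r[1]))
E
python3 wl.py w1
```

```text
t: 1.75
eef_pos: [448.6, -142.6, 231.1]
tcp_rot: [[1.0, 0.0, -0.001], [0.0, -1.0, -0.001], [-0.001, 0.001, -1.0]]
ft_force: [0.5, -0.6, -0.2]
grip_width: 85.2
finger_force: 0.0
brown 277 173 [ 448.6 -140.7] [63. 65.]
brown 146 167 [456.2  11.2] [69. 24.]
brown 480 20 [ 606.3 -345.2] [53. 40.]
brown 133 12 [612.9   1.9] [47. 27.]
turq 328 254 [ 341.9 -206.1] [71. 63.]
red 450 202 [ 412.8 -349.9] [114. 100.]
red 280 19 [ 606.9 -143.8] [99. 54.]
red 18 20 [606.1 118.5] [36. 39.]
white 450 206 [ 408.3 -351.3] [44. 42.]
white 282 2 [ 622.1 -146.3] [75. 33.]
white 293 198 [ 418.6 -160.1] [833. 505.]
```

View pics/w1.png

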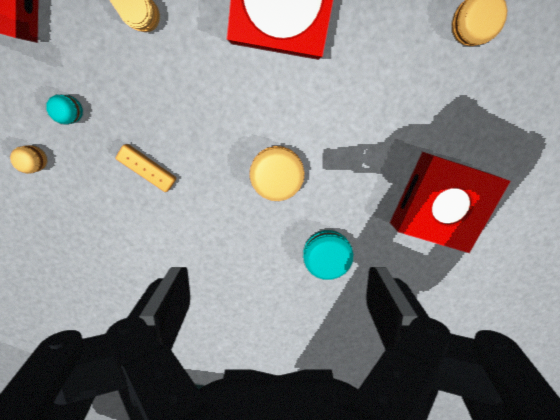

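The wrist view shows the large tan macaron at pixel (277,173), measured at (448.6,-140.7) and 64 mm across, as expected. The turquoise one at (328,254) is 127 mm away, well clear. Descending to grasp.

```bash
python3 -m jog '[{"jaw":1,"tx":0,"ty":-0.001,"tz":0.055,"rx":0,"ry":0,"rz":0},{"jaw":1,"tx":0,"ty":0,"tz":0.055,"rx":0,"ry":0,"rz":0},{"jaw":1,"tx":0,"ty":0,"tz":0.055,"rx":0,"ry":0,"rz":0},{"jaw":1,"tx":0,"ty":0,"tz":0.045,"rx":0,"ry":0,"rz":0},{"jaw":1,"tx":0,"ty":0,"tz":0.017,"rx":0,"ry":0,"rz":0},{"jaw":-1,"tx":0,"ty":0,"tz":0,"rx":0,"ry":0,"rz":0},{"jaw":-1,"tx":0,"ty":0,"tz":0,"rx":0,"ry":0,"rz":0},{"jaw":-1,"tx":0,"ty":0,"tz":0,"rx":0,"ry":0,"rz":0},{"jaw":-1,"tx":0,"ty":0,"tz":0,"rx":0,"ry":0,"rz":0}]' 40
```

```text
t: 2.92
eef_pos: [450.1, -142.0, 5.9]
tcp_rot: [[1.0, -0.0, 0.003], [-0.0, -1.0, -0.002], [0.003, 0.002, -1.0]]
ft_force: [0.5, 0.5, 2.7]
grip_width: 62.0
finger_force: 43.9
```

```bash
python3 -m jog '[{"jaw":-1,"tx":0,"ty":0,"tz":-0.05,"rx":0,"ry":0,"rz":0},{"jaw":-1,"tx":0,"ty":0,"tz":-0.05,"rx":0,"ry":0,"rz":0},{"jaw":-1,"tx":0.044,"ty":0.0015,"tz":0,"rx":0,"ry":0,"rz":0},{"jaw":-1,"tx":0.044,"ty":0.0015,"tz":0,"rx":0,"ry":0,"rz":0},{"jaw":-1,"tx":0.044,"ty":0.0015,"tz":0,"rx":0,"ry":0,"rz":0},{"jaw":-1,"tx":0.044,"ty":0.0015,"tz":0,"rx":0,"ry":0,"rz":0},{"jaw":-1,"tx":0,"ty":0,"tz":0.03,"rx":0,"ry":0,"rz":0},{"jaw":-1,"tx":0,"ty":0,"tz":0,"rx":0,"ry":0,"rz":0}]'
python3 wl.py w2; python3 - <<'E'
from h import *
a=cams.capture('side');b=cams.capture('top')
i=np.hstack([cv2.resize(a['img'][100:240,190:330],(400,400)),cv2.resize(b['img'][110:210,292:392],(400,400))]);cv2.imwrite('pics/s2.png',i[:,:,::-1])
E
```

```text
t: 3.92
eef_pos: [622.9, -146.6, 70.9]
tcp_rot: [[1.0, 0.0, -0.007], [0.0, -1.0, 0.002], [-0.007, -0.002, -1.0]]
ft_force: [-0.6, -0.9, -1.2]
grip_width: 62.2
finger_force: 44.1
brown 278 283 [ 578.3 -145.9] [ 99. 108.]
brown 551 246 [ 609.2 -337. ] [56. 28.]
brown 53 210 [635.6   5.6] [72. 50.]
red 282 208 [ 636.9 -149. ] [103.  88.]
white 147 397 [464.6 -33.8] [31. 55.]
white 277 342 [ 524.  -145.2] [ 73. 119.]
white 552 343 [ 523.4 -362.6] [104.  40.]
white 467 284 [ 577.7 -284.6] [47. 75.]
white 278 224 [ 625.8 -146.1] [49. 78.]
white 280 208 [ 637.1 -147.1] [227. 502.]
```

View pics/s2.png

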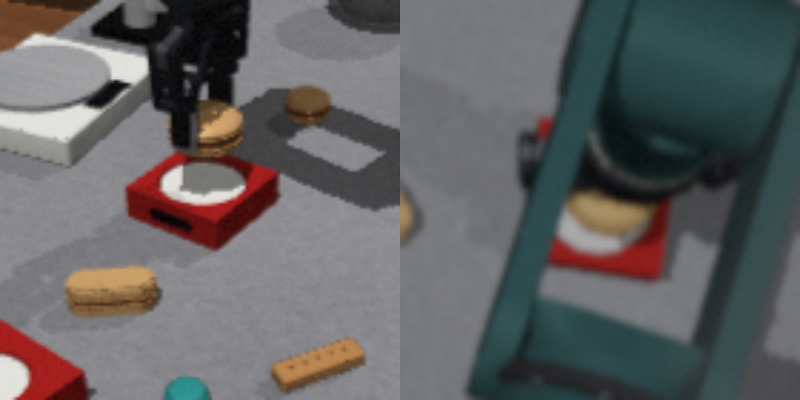

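The side crop shows the large macaron held level above its seat. Lowering with a small x correction, then releasing.

```bash
python3 -m jog '[{"jaw":-1,"tx":0.004,"ty":0.001,"tz":0.015,"rx":0,"ry":0,"rz":0},{"jaw":-1,"tx":0,"ty":0,"tz":0.014,"rx":0,"ry":0,"rz":0},{"jaw":-1,"tx":0,"ty":0,"tz":0.007,"rx":0,"ry":0,"rz":0},{"jaw":-1,"tx":0,"ty":0,"tz":0,"rx":0,"ry":0,"rz":0}]'
```

```text
t: 4.58
eef_pos: [627.9, -148.3, 36.9]
tcp_rot: [[1.0, -0.0, -0.002], [-0.0, -1.0, 0.001], [-0.002, -0.001, -1.0]]
ft_force: [-0.3, 0.2, 0.3]
grip_width: 62.3
finger_force: 44.1
```

```bash
python3 -m jog '[{"jaw":-1,"tx":-0.001,"ty":0,"tz":0.004,"rx":0,"ry":0,"rz":0},{"jaw":-1,"tx":0,"ty":0,"tz":0.001,"rx":0,"ry":0,"rz":0},{"jaw":-1,"tx":0,"ty":0,"tz":0,"rx":0,"ry":0,"rz":0}]'
```

```text
t: 4.95
eef_pos: [627.9, -148.6, 33.5]
tcp_rot: [[1.0, -0.0, 0.0], [-0.0, -1.0, -0.0], [0.0, 0.0, -1.0]]
ft_force: [0.2, -0.9, -0.6]
grip_width: 62.1
finger_force: 44.1
```

```bash
python3 -m jog '[{"jaw":-1,"tx":-0.001,"ty":0,"tz":0.002,"rx":0,"ry":0,"rz":0},{"jaw":-1,"tx":0,"ty":0,"tz":0,"rx":0,"ry":0,"rz":0}]'; python3 -m jog '[{"jaw":1,"tx":0,"ty":0,"tz":0,"rx":0,"ry":0,"rz":0},{"jaw":1,"tx":0,"ty":0,"tz":0,"rx":0,"ry":0,"rz":0},{"jaw":1,"tx":0,"ty":0,"tz":0,"rx":0,"ry":0,"rz":0},{"jaw":1,"tx":0,"ty":0,"tz":-0.05,"rx":0,"ry":0,"rz":0},{"jaw":1,"tx":0,"ty":0,"tz":-0.05,"rx":0,"ry":0,"rz":0},{"jaw":1,"tx":0,"ty":0,"tz":0,"rx":0,"ry":0,"rz":0}]'
```

```text
t: 5.2
eef_pos: [626.6, -148.5, 31.2]
tcp_rot: [[1.0, -0.0, -0.0], [-0.0, -1.0, 0.0], [-0.0, -0.0, -1.0]]
ft_force: [0.0, -0.3, -0.9]
grip_width: 61.9
finger_force: 44.1
t: 5.95
eef_pos: [630.1, -149.6, 138.4]
tcp_rot: [[1.0, -0.0, 0.012], [-0.0, -1.0, -0.004], [0.012, 0.004, -1.0]]
ft_force: [0.4, 0.4, 0.2]
grip_width: 85.4
finger_force: 0.0
```

Now over the medium macaron at (607,-346).

```bash
python3 -m jog '[{"jaw":1,"tx":-0.005,"ty":0.0493,"tz":0,"rx":0,"ry":0,"rz":0},{"jaw":1,"tx":-0.005,"ty":0.0493,"tz":0,"rx":0,"ry":0,"rz":0},{"jaw":1,"tx":-0.005,"ty":0.0493,"tz":0,"rx":0,"ry":0,"rz":0},{"jaw":1,"tx":-0.005,"ty":0.0493,"tz":0,"rx":0,"ry":0,"rz":0},{"jaw":1,"tx":0,"ty":0,"tz":0,"rx":0,"ry":0,"rz":0},{"jaw":1,"tx":0,"ty":0,"tz":0,"rx":0,"ry":0,"rz":0},{"jaw":1,"tx":0,"ty":0,"tz":0,"rx":0,"ry":0,"rz":0}]'; python3 wl.py w3
python3 - <<'E'
from h import *
a=cams.capture('side');b=cams.capture('top')
i=np.hstack([cv2.resize(a['img'][100:240,190:330],(400,400)),cv2.resize(b['img'][110:210,292:392],(400,400))]);cv2.imwrite('pics/s3.png',i[:,:,::-1])
E
```

```text
t: 6.82
eef_pos: [607.1, -344.2, 131.0]
tcp_rot: [[1.0, 0.001, -0.0], [0.001, -1.0, 0.001], [-0.0, -0.001, -1.0]]
ft_force: [-0.8, -0.5, -0.2]
grip_width: 85.3
finger_force: 0.0
brown 280 198 [ 608.6 -345.2] [48. 49.]
brown 29 184 [ 621.  -131.3] [61. 79.]
red 286 357 [ 433.5 -352.7] [104.  69.]
red 52 174 [ 630.4 -152.8] [100. 107.]
white 526 315 [ 487.2 -590.4] [179. 125.]
white 432 244 [ 565.1 -484.6] [53. 90.]
white 36 180 [ 625.4 -137.6] [77. 49.]
white 280 196 [ 611.3 -345. ] [372. 532.]
```

View pics/s3.png

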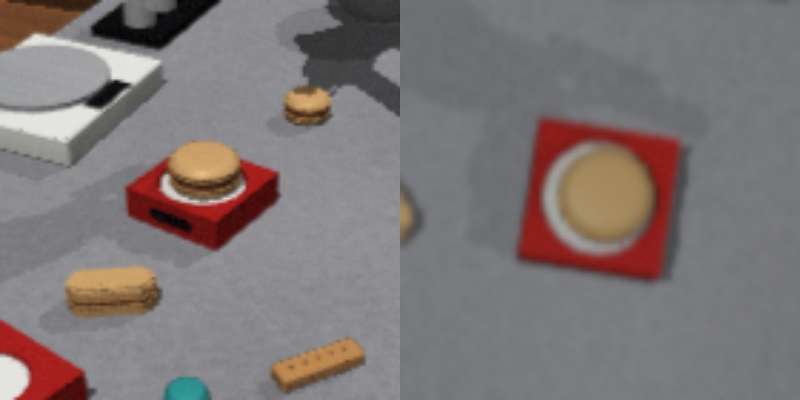

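The large macaron sits flat in its seat, centred to within about 2 mm. The medium one measures (608,-345) and 48 mm across. Grasping it.

```bash
python3 -m jog '[{"jaw":1,"tx":0.001,"ty":0.001,"tz":0.05,"rx":0,"ry":0,"rz":0},{"jaw":1,"tx":0,"ty":0,"tz":0.05,"rx":0,"ry":0,"rz":0},{"jaw":1,"tx":0,"ty":0,"tz":0.024,"rx":0,"ry":0,"rz":0},{"jaw":-1,"tx":0,"ty":0,"tz":0,"rx":0,"ry":0,"rz":0},{"jaw":-1,"tx":0,"ty":0,"tz":0,"rx":0,"ry":0,"rz":0},{"jaw":-1,"tx":0,"ty":0,"tz":0,"rx":0,"ry":0,"rz":0},{"jaw":-1,"tx":0,"ty":0,"tz":0,"rx":0,"ry":0,"rz":0},{"jaw":-1,"tx":0,"ty":0,"tz":0,"rx":0,"ry":0,"rz":0}]' 40
```

```text
t: 7.98
eef_pos: [609.2, -347.6, 10.2]
tcp_rot: [[1.0, -0.0, 0.004], [-0.0, -1.0, -0.003], [0.004, 0.003, -1.0]]
ft_force: [0.9, 0.5, 5.5]
grip_width: 45.9
finger_force: 41.5
```

```bash
python3 -m jog '[{"jaw":-1,"tx":0,"ty":0,"tz":-0.055,"rx":0,"ry":0,"rz":0},{"jaw":-1,"tx":0,"ty":0,"tz":-0.055,"rx":0,"ry":0,"rz":0},{"jaw":-1,"tx":0,"ty":0,"tz":0,"rx":0,"ry":0,"rz":0}]'; python3 -m jog '[{"jaw":-1,"tx":0.0042,"ty":-0.0548,"tz":0,"rx":0,"ry":0,"rz":0},{"jaw":-1,"tx":0.0042,"ty":-0.0548,"tz":0,"rx":0,"ry":0,"rz":0},{"jaw":-1,"tx":0.0042,"ty":-0.0548,"tz":0,"rx":0,"ry":0,"rz":0},{"jaw":-1,"tx":0.0042,"ty":-0.0548,"tz":0,"rx":0,"ry":0,"rz":0},{"jaw":-1,"tx":0.0042,"ty":-0.0548,"tz":0,"rx":0,"ry":0,"rz":0},{"jaw":-1,"tx":0.0042,"ty":-0.0548,"tz":0,"rx":0,"ry":0,"rz":0},{"jaw":-1,"tx":0.0042,"ty":-0.0548,"tz":0,"rx":0,"ry":0,"rz":0},{"jaw":-1,"tx":0.0042,"ty":-0.0548,"tz":0,"rx":0,"ry":0,"rz":0},{"jaw":-1,"tx":0.0042,"ty":-0.0548,"tz":0,"rx":0,"ry":0,"rz":0},{"jaw":-1,"tx":0,"ty":0,"tz":0,"rx":0,"ry":0,"rz":0}]';python3 -m jog '[{"jaw":-1,"tx":0,"ty":0,"tz":0.03,"rx":0,"ry":0,"rz":0},{"jaw":-1,"tx":0,"ty":0,"tz":0.03,"rx":0,"ry":0,"rz":0},{"jaw":-1,"tx":0,"ty":0,"tz":0,"rx":0,"ry":0,"rz":0},{"jaw":-1,"tx":0,"ty":0,"tz":0,"rx":0,"ry":0,"rz":0},{"jaw":-1,"tx":0,"ty":0,"tz":0,"rx":0,"ry":0,"rz":0}]'
python3 - <<'E'
from h import *
a=cams.capture('side')
cv2.imwrite('pics/s4.png',cv2.resize(a['img'][140:280,120:320,::-1],None,fx=3,fy=3))
E
```

```text
t: 8.35
eef_pos: [610.8, -348.9, 125.7]
tcp_rot: [[1.0, -0.0, 0.012], [-0.0, -1.0, -0.008], [0.012, 0.008, -1.0]]
ft_force: [-0.0, 0.5, -0.6]
grip_width: 45.6
finger_force: 41.2
t: 9.6
eef_pos: [644.5, 150.8, 115.7]
tcp_rot: [[1.0, 0.006, -0.002], [0.006, -1.0, 0.001], [-0.002, -0.001, -1.0]]
ft_force: [0.4, -0.0, 0.2]
grip_width: 45.4
finger_force: 41.2
t: 10.22
eef_pos: [646.9, 146.2, 59.4]
tcp_rot: [[1.0, -0.001, 0.003], [-0.001, -1.0, 0.0], [0.003, -0.0, -1.0]]
ft_force: [-0.8, -0.3, -0.5]
grip_width: 45.9
finger_force: 41.2
```

View pics/s4.png

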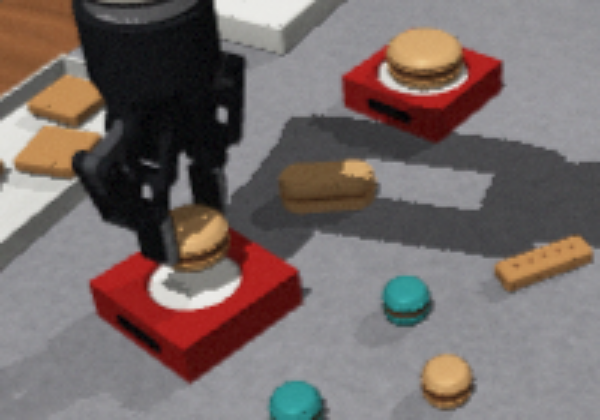

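The side crop shows the medium macaron held level about 20 mm above its seat. Lowering and releasing.

```bash
python3 -m jog '[{"jaw":-1,"tx":0,"ty":0,"tz":0.012,"rx":0,"ry":0,"rz":0},{"jaw":-1,"tx":0,"ty":0,"tz":0.006,"rx":0,"ry":0,"rz":0},{"jaw":-1,"tx":0,"ty":0,"tz":0.002,"rx":0,"ry":0,"rz":0},{"jaw":-1,"tx":0,"ty":0,"tz":0,"rx":0,"ry":0,"rz":0},{"jaw":-1,"tx":0,"ty":0,"tz":0,"rx":0,"ry":0,"rz":0}]'
```

```text
t: 10.9
eef_pos: [645.9, 146.5, 37.6]
tcp_rot: [[1.0, -0.0, 0.001], [-0.0, -1.0, -0.0], [0.001, 0.0, -1.0]]
ft_force: [0.1, 0.5, 0.8]
grip_width: 45.2
finger_force: 41.2
```

```bash
python3 -m jog '[{"jaw":-1,"tx":0,"ty":0,"tz":0.002,"rx":0,"ry":0,"rz":0},{"jaw":-1,"tx":0,"ty":0,"tz":0,"rx":0,"ry":0,"rz":0},{"jaw":-1,"tx":0,"ty":0,"tz":0,"rx":0,"ry":0,"rz":0}]'; python3 -m jog '[{"jaw":1,"tx":0,"ty":0,"tz":0,"rx":0,"ry":0,"rz":0},{"jaw":1,"tx":0,"ty":0,"tz":0,"rx":0,"ry":0,"rz":0},{"jaw":1,"tx":0,"ty":0,"tz":0,"rx":0,"ry":0,"rz":0},{"jaw":1,"tx":0,"ty":0,"tz":0,"rx":0,"ry":0,"rz":0},{"jaw":1,"tx":0,"ty":0,"tz":-0.05,"rx":0,"ry":0,"rz":0},{"jaw":1,"tx":0,"ty":0,"tz":-0.05,"rx":0,"ry":0,"rz":0},{"jaw":1,"tx":-0.006,"ty":0.0465,"tz":0,"rx":0,"ry":0,"rz":0},{"jaw":1,"tx":-0.006,"ty":0.0465,"tz":0,"rx":0,"ry":0,"rz":0},{"jaw":1,"tx":-0.006,"ty":0.0465,"tz":0,"rx":0,"ry":0,"rz":0}]'; python3 -m jog '[{"jaw":1,"tx":0,"ty":0,"tz":0,"rx":0,"ry":0,"rz":-0.182},{"jaw":1,"tx":0,"ty":0,"tz":0,"rx":0,"ry":0,"rz":-0.182},{"jaw":1,"tx":0,"ty":0,"tz":0,"rx":0,"ry":0,"rz":-0.182},{"jaw":1,"tx":0,"ty":0,"tz":0,"rx":0,"ry":0,"rz":-0.03},{"jaw":1,"tx":0,"ty":0,"tz":0,"rx":0,"ry":0,"rz":0},{"jaw":1,"tx":0,"ty":0,"tz":0,"rx":0,"ry":0,"rz":0}]'
sed -i 's/np.round(r\[1\]))/np.round(r[1]),np.round(r[0]),round(r[2]))/' wl.py; python3 wl.py w5
python3 - <<'E'
from h import *
a=cams.capture('side')
cv2.imwrite('pics/s5.png',cv2.resize(a['img'][140:280,120:320,::-1],None,fx=3,fy=3))
E
```

```text
t: 11.28
eef_pos: [645.7, 146.5, 35.4]
tcp_rot: [[1.0, -0.0, 0.0], [-0.0, -1.0, -0.0], [0.0, 0.0, -1.0]]
ft_force: [0.5, 0.2, -0.4]
grip_width: 45.3
finger_force: 41.2
t: 12.4
eef_pos: [627.4, 5.8, 135.6]
tcp_rot: [[1.0, 0.0, 0.001], [0.0, -1.0, -0.0], [0.001, 0.0, -1.0]]
ft_force: [0.8, 0.0, 0.3]
grip_width: 85.0
finger_force: 0.0
t: 13.15
eef_pos: [627.6, 7.0, 135.3]
tcp_rot: [[0.839, 0.543, 0.0], [0.543, -0.839, -0.0], [-0.0, 0.0, -1.0]]
ft_force: [-0.5, -0.1, -0.1]
grip_width: 85.3
finger_force: 0.0
brown 426 293 [ 624.8 -168.4] [86. 43.] [ 631. -173.] 75
brown 60 257 [468.1 147.6] [31. 45.] [468. 147.] 68
brown 280 194 [632.1   7.6] [75. 34.] [630.   7.] 32
brown 126 87 [640.6 157.3] [53. 57.] [639. 157.] 46
turq 137 240 [523.   94.3] [31. 40.] [522.  94.] 71
turq 26 160 [540.4 204.7] [31. 43.] [539. 205.] 52
red 414 282 [ 628.4 -149.6] [119. 101.] [ 624. -149.] 81
red 134 85 [645.1 152.8] [104. 104.] [645. 153.] 75
white 365 348 [ 538.8 -159.8] [36. 47.] [ 541. -165.] 87
white 133 82 [646.6 154. ] [59. 36.] [657. 150.] 74
white 448 1 [821.  -15.2] [40. 87.] [805. -25.] 33
white 281 198 [629.4   4.9] [380. 626.] [599. -17.] 32
```

View pics/s5.png

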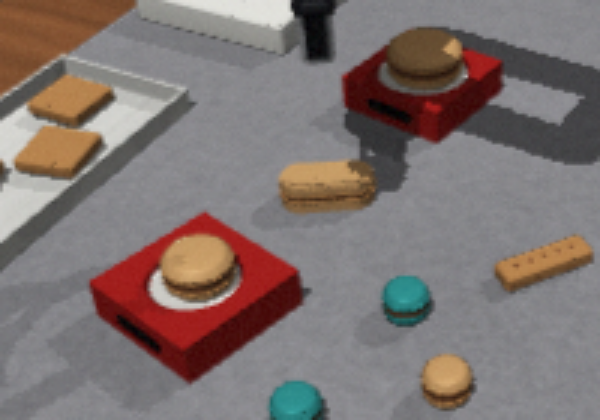

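The medium macaron lies flat in its seat. The long one measures (630,7), 75x34 mm, 32°, which matches the tool yaw. Grasping it.

```bash
python3 -m jog '[{"jaw":1,"tx":0.002,"ty":0.001,"tz":0.05,"rx":0,"ry":0,"rz":0},{"jaw":1,"tx":0,"ty":0,"tz":0.05,"rx":0,"ry":0,"rz":0},{"jaw":1,"tx":0,"ty":0,"tz":0.026,"rx":0,"ry":0,"rz":0},{"jaw":-1,"tx":0,"ty":0,"tz":0,"rx":0,"ry":0,"rz":0},{"jaw":-1,"tx":0,"ty":0,"tz":0,"rx":0,"ry":0,"rz":0},{"jaw":-1,"tx":0,"ty":0,"tz":0,"rx":0,"ry":0,"rz":0},{"jaw":-1,"tx":0,"ty":0,"tz":0,"rx":0,"ry":0,"rz":0},{"jaw":-1,"tx":0,"ty":0,"tz":0,"rx":0,"ry":0,"rz":0},{"jaw":-1,"tx":0,"ty":0,"tz":0,"rx":0,"ry":0,"rz":0}]' 40
```

```text
t: 14.38
eef_pos: [631.8, 7.1, 12.2]
tcp_rot: [[0.839, 0.544, 0.005], [0.544, -0.839, -0.0], [0.004, 0.003, -1.0]]
ft_force: [0.2, 0.7, 6.3]
grip_width: 32.3
finger_force: 41.5
```

```bash
python3 -m jog '[{"jaw":-1,"tx":0,"ty":0,"tz":-0.055,"rx":0,"ry":0,"rz":0},{"jaw":-1,"tx":0,"ty":0,"tz":-0.055,"rx":0,"ry":0,"rz":0},{"jaw":-1,"tx":0,"ty":0,"tz":0,"rx":0,"ry":0,"rz":-0.18},{"jaw":-1,"tx":0,"ty":0,"tz":0,"rx":0,"ry":0,"rz":-0.18},{"jaw":-1,"tx":0,"ty":0,"tz":0,"rx":0,"ry":0,"rz":-0.18},{"jaw":-1,"tx":0,"ty":0,"tz":0,"rx":0,"ry":0,"rz":-0.18},{"jaw":-1,"tx":0,"ty":0,"tz":0,"rx":0,"ry":0,"rz":-0.18},{"jaw":-1,"tx":0,"ty":0,"tz":0,"rx":0,"ry":0,"rz":-0.18},{"jaw":-1,"tx":0,"ty":0,"tz":0,"rx":0,"ry":0,"rz":-0.18},{"jaw":-1,"tx":0,"ty":0,"tz":0,"rx":0,"ry":0,"rz":-0.18}]'; python3 -m jog '[{"jaw":-1,"tx":0,"ty":0,"tz":0,"rx":0,"ry":0,"rz":-0.18},{"jaw":-1,"tx":0,"ty":0,"tz":0,"rx":0,"ry":0,"rz":-0.18},{"jaw":-1,"tx":0,"ty":0,"tz":0,"rx":0,"ry":0,"rz":-0.18},{"jaw":-1,"tx":0,"ty":0,"tz":0,"rx":0,"ry":0,"rz":-0.18},{"jaw":-1,"tx":0,"ty":0,"tz":0,"rx":0,"ry":0,"rz":-0.144},{"jaw":-1,"tx":0,"ty":0,"tz":0,"rx":0,"ry":0,"rz":0}]'; python3 -m jog '[{"jaw":-1,"tx":0.0376,"ty":0.041,"tz":0,"rx":0,"ry":0,"rz":0},{"jaw":-1,"tx":0.0376,"ty":0.041,"tz":0,"rx":0,"ry":0,"rz":0},{"jaw":-1,"tx":0.0376,"ty":0.041,"tz":0,"rx":0,"ry":0,"rz":0},{"jaw":-1,"tx":0.0376,"ty":0.041,"tz":0,"rx":0,"ry":0,"rz":0},{"jaw":-1,"tx":0.0376,"ty":0.041,"tz":0,"rx":0,"ry":0,"rz":0},{"jaw":-1,"tx":0.0376,"ty":0.041,"tz":0,"rx":0,"ry":0,"rz":0},{"jaw":-1,"tx":0.0376,"ty":0.041,"tz":0,"rx":0,"ry":0,"rz":0},{"jaw":-1,"tx":0,"ty":0,"tz":0,"rx":0,"ry":0,"rz":0},{"jaw":-1,"tx":0,"ty":0,"tz":0,"rx":0,"ry":0,"rz":0},{"jaw":-1,"tx":0,"ty":0,"tz":0,"rx":0,"ry":0,"rz":0}]'
python3 - <<'E'
from h import *
a=cams.capture('side');b=cams.capture('top')
i=np.hstack([cv2.resize(a['img'][240:420,130:310],(400,400)),cv2.resize(b['img'][170:270,110:210],(400,400))]);cv2.imwrite('pics/s6.png',i[:,:,::-1])
E
```

```text
t: 15.62
eef_pos: [629.7, 7.2, 119.4]
tcp_rot: [[-0.436, 0.9, -0.0], [0.9, 0.436, -0.0], [-0.0, -0.0, -1.0]]
ft_force: [0.6, -0.1, -0.2]
grip_width: 32.2
finger_force: 40.9
t: 16.38
eef_pos: [629.7, 7.2, 119.4]
tcp_rot: [[-0.965, 0.26, -0.0], [0.26, 0.965, -0.0], [0.0, -0.0, -1.0]]
ft_force: [0.1, 0.5, -0.6]
grip_width: 32.1
finger_force: 40.9
t: 17.62
eef_pos: [450.7, 351.4, 119.3]
tcp_rot: [[-0.965, 0.261, 0.0], [0.261, 0.965, -0.001], [-0.0, -0.0, -1.0]]
ft_force: [-0.4, -0.1, -0.4]
grip_width: 32.3
finger_force: 40.9
```

View pics/s6.png

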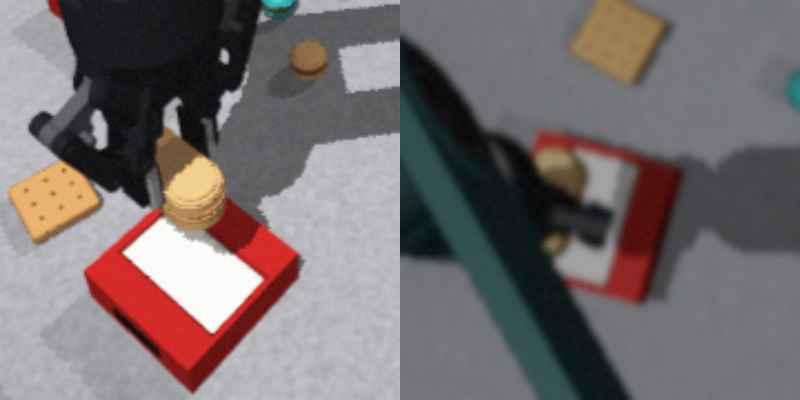

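The long macaron is held level and parallel to the seat. Lowering in two stages.

```bash
python3 -m jog '[{"jaw":-1,"tx":0,"ty":0,"tz":0.04,"rx":0,"ry":0,"rz":0},{"jaw":-1,"tx":0,"ty":0,"tz":0.025,"rx":0,"ry":0,"rz":0},{"jaw":-1,"tx":0,"ty":0,"tz":0.01,"rx":0,"ry":0,"rz":0},{"jaw":-1,"tx":0,"ty":0,"tz":0.003,"rx":0,"ry":0,"rz":0},{"jaw":-1,"tx":0,"ty":0,"tz":0,"rx":0,"ry":0,"rz":0},{"jaw":-1,"tx":0,"ty":0,"tz":0,"rx":0,"ry":0,"rz":0},{"jaw":-1,"tx":0,"ty":0,"tz":0,"rx":0,"ry":0,"rz":0}]'
python3 - <<'E'
from h import *
a=cams.capture('side')
cv2.imwrite('pics/s7.png',cv2.resize(a['img'][270:420,130:310,::-1],None,fx=3,fy=3))
E
```

```text
t: 18.6
eef_pos: [450.4, 352.9, 42.2]
tcp_rot: [[-0.966, 0.259, 0.001], [0.259, 0.966, 0.001], [-0.001, 0.001, -1.0]]
ft_force: [-0.2, -0.7, 0.7]
grip_width: 32.2
finger_force: 40.9
```

View pics/s7.png

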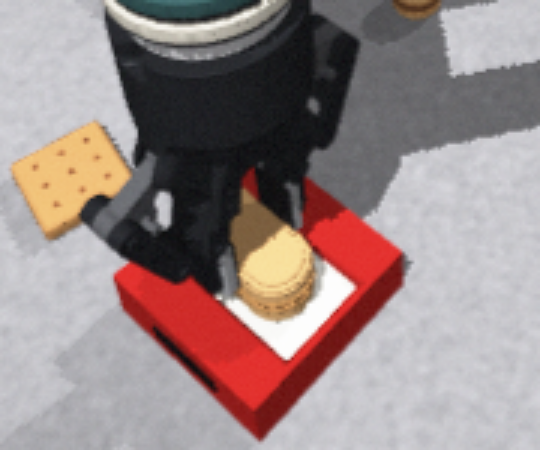

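```bash
python3 - <<'E'
from h import *
a=cams.capture('side')
t=np.radians(165);X=np.array([np.cos(t),np.sin(t)]);Y=np.array([-X[1],X[0]])
f=lambda C,u,v,z:tuple(np.round((w2p(a,[*(C+u*X+v*Y),z])-[130,270])*3,0))
C=np.array([450.4,352.]) 
for u in(-42.5,42.5):
  for v in(-23.5,23.5): print('seat',u,v,f(C,u,v,30))
print('mac tip bottom/mid/top',[f(C,36,0,z) for z in(30,36,43,50)])
ph=np.linspace(-1.5,1.5,7)
print('end arc at z37',[f(C,19+17*np.cos(p),17*np.sin(p),37) for p in ph])
E
```

```text
seat -42.5 -23.5 (np.float64(157.0), np.float64(246.0))
seat -42.5 23.5 (np.float64(231.0), np.float64(180.0))
seat 42.5 -23.5 (np.float64(283.0), np.float64(359.0))
seat 42.5 23.5 (np.float64(355.0), np.float64(282.0))
mac tip bottom/mid/top [(np.float64(310.0), np.float64(311.0)), (np.float64(309.0), np.float64(304.0)), (np.float64(308.0), np.float64(296.0)), (np.float64(307.0), np.float64(287.0))]
end arc at z37 [(np.float64(257.0), np.float64(309.0)), (np.float64(274.0), np.float64(315.0)), (np.float64(293.0), np.float64(313.0)), (np.float64(309.0), np.float64(303.0)), (np.float64(318.0), np.float64(287.0)), (np.float64(319.0), np.float64(270.0)), (np.float64(310.0), np.float64(255.0))]
```

The predicted outlines match the picture within about 2 mm, so it is centred. Finishing the placement.

```bash
python3 -m jog '[{"jaw":-1,"tx":0.001,"ty":0,"tz":0.0025,"rx":0,"ry":0,"rz":0},{"jaw":-1,"tx":0,"ty":0,"tz":0.0015,"rx":0,"ry":0,"rz":0},{"jaw":-1,"tx":0,"ty":0,"tz":0,"rx":0,"ry":0,"rz":0},{"jaw":-1,"tx":0,"ty":0,"tz":0,"rx":0,"ry":0,"rz":0}]'
```

```text
t: 19.2
eef_pos: [448.8, 352.8, 37.2]
tcp_rot: [[-0.966, 0.259, -0.0], [0.259, 0.966, -0.0], [0.0, -0.0, -1.0]]
ft_force: [-1.3, 0.7, 0.9]
grip_width: 32.3
finger_force: 40.9
```

```bash
python3 -m jog '[{"jaw":1,"tx":0,"ty":0,"tz":0,"rx":0,"ry":0,"rz":0},{"jaw":1,"tx":0,"ty":0,"tz":0,"rx":0,"ry":0,"rz":0},{"jaw":1,"tx":0,"ty":0,"tz":0,"rx":0,"ry":0,"rz":0},{"jaw":1,"tx":0,"ty":0,"tz":0,"rx":0,"ry":0,"rz":0},{"jaw":1,"tx":0,"ty":0,"tz":-0.05,"rx":0,"ry":0,"rz":0},{"jaw":1,"tx":0,"ty":0,"tz":-0.05,"rx":0,"ry":0,"rz":0}]'; python3 -m jog '[{"jaw":1,"tx":-0.0136,"ty":-0.0387,"tz":0,"rx":0,"ry":0,"rz":0},{"jaw":1,"tx":-0.0136,"ty":-0.0387,"tz":0,"rx":0,"ry":0,"rz":0},{"jaw":1,"tx":-0.0136,"ty":-0.0387,"tz":0,"rx":0,"ry":0,"rz":0},{"jaw":1,"tx":-0.0136,"ty":-0.0387,"tz":0,"rx":0,"ry":0,"rz":0},{"jaw":1,"tx":-0.0136,"ty":-0.0387,"tz":0,"rx":0,"ry":0,"rz":0},{"jaw":1,"tx":0,"ty":0,"tz":0,"rx":0,"ry":0,"rz":0},{"jaw":1,"tx":0,"ty":0,"tz":0,"rx":0,"ry":0,"rz":0},{"jaw":1,"tx":0,"ty":0,"tz":0,"rx":0,"ry":0,"rz":0}]'; python3 wl.py w8
python3 - <<'E'
from h import *
a=cams.capture('side')['img'][270:420,130:310];w=cv2.imread('pics/w8.png')
cv2.imwrite('pics/s8.png',np.hstack([cv2.resize(a[:,:,::-1],(400,333)),cv2.resize(w,(400,333))]))
E
```

```text
t: 19.95
eef_pos: [448.4, 352.5, 137.5]
tcp_rot: [[-0.966, 0.259, -0.002], [0.259, 0.966, -0.001], [0.001, -0.002, -1.0]]
ft_force: [-0.9, -0.2, 0.6]
grip_width: 85.2
finger_force: 0.0
t: 20.95
eef_pos: [464.5, 149.3, 137.3]
tcp_rot: [[-0.966, 0.257, 0.0], [0.257, 0.966, 0.0], [0.0, 0.0, -1.0]]
ft_force: [0.3, -0.4, -0.2]
grip_width: 85.4
finger_force: 0.0
brown 322 368 [666.6 146. ] [58. 42.] [659. 152.] 57
brown 496 248 [567.1 334.6] [55. 50.] [568. 334.] 62
brown 134 216 [448.9  19.4] [69. 25.] [450.  19.] 52
brown 276 195 [463.2 148.3] [31. 33.] [464. 148.] 60
brown 532 118 [453.7 367.5] [81. 51.] [460. 363.] 1
turq 237 262 [518.1  95. ] [32. 37.] [518.  95.] 75
turq 354 250 [534.5 205.6] [31. 36.] [535. 206.] 79
red 322 344 [635.5 152. ] [101. 110.] [644. 152.] 75
red 501 116 [445.3 343.3] [109. 100.] [450. 350.] 75
white 78 308 [527.3 -75.8] [178. 141.] [541. -82.] 68
white 38 172 [389.9 -44.5] [101.  45.] [395. -58.] 13
white 521 116 [449.8 358.8] [43. 86.] [452. 358.] 75
white 285 189 [459.9 157.3] [514. 376.] [510. 190.] 76
```

View pics/s8.png

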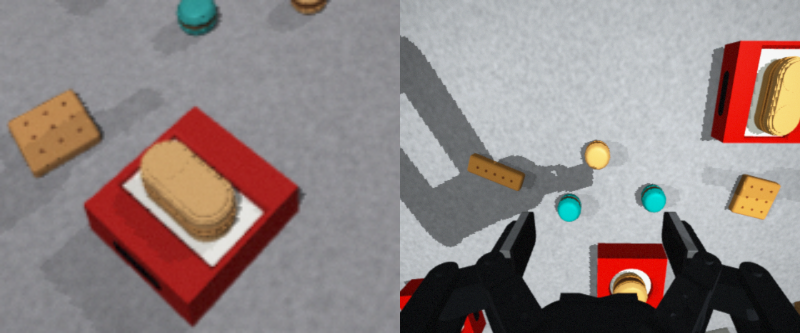

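The long macaron lies flat in its seat. The small tan macaron at wrist (276,195) measures (464,148), 32 mm across. The turquoise ones clear the fingers by 28 mm or more. Grasping it.

```bash
python3 -m jog '[{"jaw":1,"tx":0,"ty":-0.001,"tz":0.05,"rx":0,"ry":0,"rz":0},{"jaw":1,"tx":0,"ty":0,"tz":0.05,"rx":0,"ry":0,"rz":0},{"jaw":1,"tx":0,"ty":0,"tz":0.028,"rx":0,"ry":0,"rz":0},{"jaw":-1,"tx":0,"ty":0,"tz":0,"rx":0,"ry":0,"rz":0},{"jaw":-1,"tx":0,"ty":0,"tz":0,"rx":0,"ry":0,"rz":0},{"jaw":-1,"tx":0,"ty":0,"tz":0,"rx":0,"ry":0,"rz":0},{"jaw":-1,"tx":0,"ty":0,"tz":0,"rx":0,"ry":0,"rz":0},{"jaw":-1,"tx":0,"ty":0,"tz":0,"rx":0,"ry":0,"rz":0},{"jaw":-1,"tx":0,"ty":0,"tz":0,"rx":0,"ry":0,"rz":0}]' 40; python3 -m jog '[{"jaw":-1,"tx":0,"ty":0,"tz":-0.055,"rx":0,"ry":0,"rz":0},{"jaw":-1,"tx":0,"ty":0,"tz":-0.055,"rx":0,"ry":0,"rz":0},{"jaw":-1,"tx":0,"ty":0,"tz":0,"rx":0,"ry":0,"rz":0},{"jaw":-1,"tx":0,"ty":0,"tz":0,"rx":0,"ry":0,"rz":0}]'
```

```text
t: 22.18
eef_pos: [466.1, 147.9, 11.7]
tcp_rot: [[-0.966, 0.259, 0.004], [0.259, 0.966, 0.001], [-0.004, 0.002, -1.0]]
ft_force: [-0.6, 0.5, 6.3]
grip_width: 29.6
finger_force: 39.3
t: 22.68
eef_pos: [464.1, 147.3, 119.3]
tcp_rot: [[-0.966, 0.259, 0.0], [0.259, 0.966, -0.0], [-0.0, 0.0, -1.0]]
ft_force: [-0.3, -0.1, -0.5]
grip_width: 29.2
finger_force: 39.7
```

```bash
python3 -m jog '[{"jaw":-1,"tx":-0.0087,"ty":-0.0546,"tz":0,"rx":0,"ry":0,"rz":0},{"jaw":-1,"tx":-0.0087,"ty":-0.0546,"tz":0,"rx":0,"ry":0,"rz":0},{"jaw":-1,"tx":-0.0087,"ty":-0.0546,"tz":0,"rx":0,"ry":0,"rz":0},{"jaw":-1,"tx":-0.0087,"ty":-0.0546,"tz":0,"rx":0,"ry":0,"rz":0},{"jaw":-1,"tx":-0.0087,"ty":-0.0546,"tz":0,"rx":0,"ry":0,"rz":0},{"jaw":-1,"tx":-0.0087,"ty":-0.0546,"tz":0,"rx":0,"ry":0,"rz":0},{"jaw":-1,"tx":-0.0087,"ty":-0.0546,"tz":0,"rx":0,"ry":0,"rz":0},{"jaw":-1,"tx":-0.0087,"ty":-0.0546,"tz":0,"rx":0,"ry":0,"rz":0},{"jaw":-1,"tx":-0.0087,"ty":-0.0546,"tz":0,"rx":0,"ry":0,"rz":0},{"jaw":-1,"tx":0,"ty":0,"tz":0,"rx":0,"ry":0,"rz":0}]'; python3 -m jog '[{"jaw":-1,"tx":0,"ty":0,"tz":0.04,"rx":0,"ry":0,"rz":0},{"jaw":-1,"tx":0,"ty":0,"tz":0.02,"rx":0,"ry":0,"rz":0},{"jaw":-1,"tx":0,"ty":0,"tz":0.008,"rx":0,"ry":0,"rz":0},{"jaw":-1,"tx":0,"ty":0,"tz":0,"rx":0,"ry":0,"rz":0},{"jaw":-1,"tx":0,"ty":0,"tz":0,"rx":0,"ry":0,"rz":0},{"jaw":-1,"tx":0,"ty":0,"tz":0,"rx":0,"ry":0,"rz":0}]'
python3 - <<'E'
from h import *
a=cams.capture('side')
cv2.imwrite('pics/s9.png',cv2.resize(a['img'][95:195,310:430,::-1],None,fx=5,fy=5,interpolation=cv2.INTER_CUBIC))
C=[412,-347.5]
f=lambda P:((w2p(a,P)-[310,95])*5).round()
p=state()['eef_pos']
print('seat c,+x,-x,+y,-y',[f([C[0]+dx,C[1]+dy,30]) for dx,dy in((0,0),(22.5,0),(-22.5,0),(0,22.5),(0,-22.5))],'mac',f([p[0],p[1],p[2]-11.7+12]),p)
E
```

```text
t: 23.92
eef_pos: [410.8, -350.0, 116.5]
tcp_rot: [[-0.965, 0.264, -0.004], [0.264, 0.965, 0.002], [0.004, 0.001, -1.0]]
ft_force: [-0.2, 0.7, -0.5]
grip_width: 29.0
finger_force: 39.7
t: 24.68
eef_pos: [413.4, -348.0, 52.5]
tcp_rot: [[-0.966, 0.259, 0.002], [0.259, 0.966, -0.002], [-0.002, -0.001, -1.0]]
ft_force: [-0.0, -0.6, -0.8]
grip_width: 28.9
finger_force: 39.8
seat c,+x,-x,+y,-y [array([273., 251.]), array([232., 242.]), array([314., 259.]), array([262., 269.]), array([283., 233.])] mac [277. 212.] [ 413.27288353 -347.96997548   52.40915188]
```

View pics/s9.png

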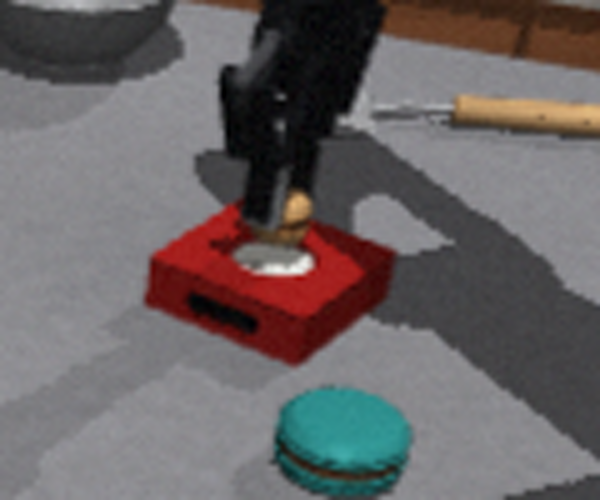

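The side crop shows the small macaron held over its seat. The seat edges at columns 234 to 315 match the prediction. Lowering and releasing.

```bash
python3 -m jog '[{"jaw":-1,"tx":0,"ty":0,"tz":0.009,"rx":0,"ry":0,"rz":0},{"jaw":-1,"tx":0,"ty":0,"tz":0.004,"rx":0,"ry":0,"rz":0},{"jaw":-1,"tx":0,"ty":0,"tz":0.001,"rx":0,"ry":0,"rz":0},{"jaw":-1,"tx":0,"ty":0,"tz":0,"rx":0,"ry":0,"rz":0},{"jaw":-1,"tx":0,"ty":0,"tz":0,"rx":0,"ry":0,"rz":0}]'
```

```text
t: 25.35
eef_pos: [412.8, -347.7, 37.4]
tcp_rot: [[-0.966, 0.259, 0.0], [0.259, 0.966, -0.0], [-0.0, -0.0, -1.0]]
ft_force: [0.0, -0.3, -0.2]
grip_width: 28.7
finger_force: 39.8
```

```bash
python3 -m jog '[{"jaw":1,"tx":0,"ty":0,"tz":0.0005,"rx":0,"ry":0,"rz":0},{"jaw":1,"tx":0,"ty":0,"tz":0,"rx":0,"ry":0,"rz":0},{"jaw":1,"tx":0,"ty":0,"tz":0,"rx":0,"ry":0,"rz":0},{"jaw":1,"tx":0,"ty":0,"tz":0,"rx":0,"ry":0,"rz":0},{"jaw":1,"tx":0,"ty":0,"tz":-0.05,"rx":0,"ry":0,"rz":0},{"jaw":1,"tx":0,"ty":0,"tz":-0.06,"rx":0,"ry":0,"rz":0},{"jaw":1,"tx":0,"ty":0,"tz":-0.06,"rx":0,"ry":0,"rz":0},{"jaw":1,"tx":0,"ty":-0.04,"tz":0,"rx":0,"ry":0,"rz":0},{"jaw":1,"tx":0,"ty":-0.04,"tz":0,"rx":0,"ry":0,"rz":0},{"jaw":1,"tx":0,"ty":-0.04,"tz":0,"rx":0,"ry":0,"rz":0}]'; python3 -m jog '[{"jaw":1,"tx":0,"ty":0,"tz":0,"rx":0,"ry":0,"rz":0},{"jaw":1,"tx":0,"ty":0,"tz":0,"rx":0,"ry":0,"rz":0},{"jaw":1,"tx":0,"ty":0,"tz":0,"rx":0,"ry":0,"rz":0}]'
python3 - <<'E'
from h import *
a=cams.capture('side')
cv2.imwrite('pics/s10.png',cv2.resize(a['img'][95:405,130:430,::-1],(580,600),interpolation=cv2.INTER_CUBIC))
E
```

```text
t: 26.6
eef_pos: [381.5, -464.5, 207.2]
tcp_rot: [[-0.966, 0.258, 0.001], [0.258, 0.966, -0.001], [-0.001, -0.0, -1.0]]
ft_force: [-0.2, 0.3, 0.0]
grip_width: 85.3
finger_force: 0.0
t: 26.98
eef_pos: [382.1, -462.5, 207.0]
tcp_rot: [[-0.966, 0.258, 0.0], [0.258, 0.966, 0.0], [-0.0, 0.0, -1.0]]
ft_force: [0.2, -0.3, -0.0]
grip_width: 85.5
finger_force: 0.0
```

View pics/s10.png

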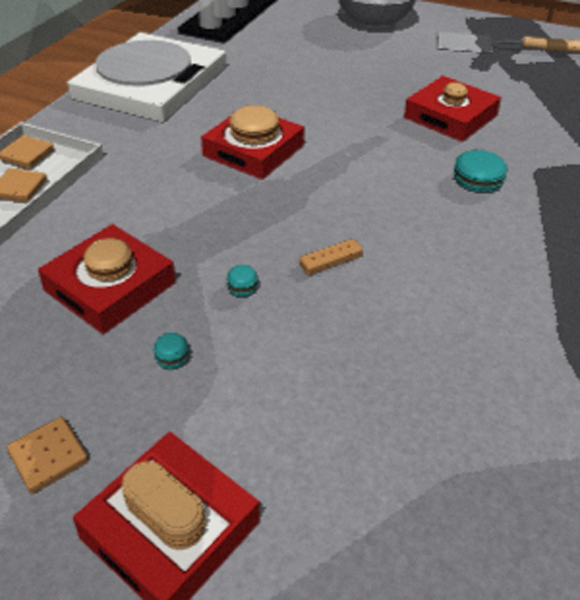

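The picture shows all four macarons in their matching seats: small (455,93), large (253,125), medium (108,260) and long (165,505). The turquoise ones and the plain biscuits are untouched, and the arm is clear. Handing in.

```bash
python3 -c "
from station import sign_off
print(sign_off())"
```

```text
the job is handed in; nothing more can be done
None
```

All four macarons were put flat into their matching carriers and the job is handed in at about 27 s on the robot's clock; the last picture shows the plain biscuits and turquoise look-alikes where they lay, and the station returned no verdict.

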